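Switch tea caddies: tip one lid shut, flip the other open

ROBOT

A 7-joint arm with a two-finger parallel gripper is mounted at the origin on a cart in front of the work surface, level with it; the furniture and walls round the work are solid. World frame = base frame: x ahead of the robot, y to its left, z up, the work surface at z = 0. Lengths are in m, angles in degrees, forces in N, time in s.
With the tool pointing down it reaches from about 0.425 to 0.875 m from the base axis. Payload 4.7 kg.
Tool frame: the origin (TCP) lies between the finger pads; the fingertips stand 8 mm ahead of it and the grasp point (between the pads) lies 11 mm behind it (env.tip_extent is the distance from the TCP to the fingertips, in m); z points along the fingers, y is the line along which they close (so a half turn about z gives the same grasp; the last joint's range is limited). The gripper opens to 87 mm and grips with 3 to 60 N. Pads are 19 mm wide; open, the fingers measure 117 mm over their backs; the gripper's body (75 mm by 190 mm) begins 51 mm behind the grasp point.
Start: joints at [0.808, 18.392, -4.016, 83.108, 1.295, 78.541, -3.26], TCP at [0.65, -0, 0.231] pointing down, gripper open.
Joint ranges: [-163.93, 163.93], [-17.29, 119.83], [-79.2, 71.16], [3.27, 140.29], [-89.18, 269.18], [5.43, 117.66], [-154.24, 154.24]. Speed limits (degrees/s): [147.25, 147.25, 180, 180, 180, 180, 180].

INTERFACE

Orientations are given as [roll, pitch, yaw] about the fixed x, y, z axes, in that order (R = Rz(yaw) Ry(pitch) Rx(roll)).
In Python, from cell import sensors, vision, workorder, env gives the robot as it stands.
- The arm moves only by the tool drive_tool, never from a script. Its argument "moves" is a list of rows, each an object of numbers: "x", "y", "z": the shift along the tool's x, y, z in mm; "rx", "ry", "rz": the turn, a rotation vector about the tool's x, y, z in rad; "fingers": the closure, from -1 (fully open) to 1 (shut). In form: [{"x": .., "y": .., "z": .., "rx": .., "ry": .., "rz": .., "fingers": ..}, ...]. A call has 1 to 20 rows; each row is the pose to reach, as a shift and turn from the pose commanded when the call began, along the tool's axes at that moment; what a row does not reach only later rows make up. A row lasts 1/8 s, in which the tool goes at most 62.5 mm and 10.7 degrees, less where a joint would pass 70% of its speed; a pose out of reach is approached as far as the arm can. A call with a gripper value outside its range is refused whole. The fingers move at their own pace and stop on an object; "force" is the grip in N (left out, the last holds). Time passes only in rows, so rows that repeat a pose let the fingers close. It gives the time, the measured TCP pose, the force, the opening and the grip force at its end, in the units of the state.
- sensors.get_obs(): the state, without advancing time (a new reading comes with each control period).
- vision.read_camera(name): name is "scene" or "side" or "wrist"; returns a dict with "image" (400x640x3 uint8, red, green, blue), "fx", "fy", "cx", "cy" (pixels), "R" (3x3) and "t" (3): a world point X has camera coordinates R X + t. Camera axes: x right, y down, z forward; pixel columns grow to the right and rows downward; lengths in m; the calibration is good to about 2 mm. A picture is of the moment at which its call begins. There is no depth.
- workorder.sign_off(): hands the job in; it is judged then, once.
The state is a dict: "time_s": time; "qpos": joint angles; "joint_velocities": joint speeds; "effort": joint torques, N m; "tool_pos": TCP position; "tool_rot": TCP orientation; "force": force on the tool from outside, world axes, zero at the start; "wrist_torque": the same for the moment, N m; "grip_width": finger opening in m; "grasp_force": force on a finger pad.
Only numpy, scipy, OpenCV 4.12 (cv2) and the standard library are available. Lean on these libraries where they do the work, as an engineer would, in place of code of your own. Each camera call takes 0.05 s, during which the arm holds its last target. There are 200 camera calls.

TASK

We are changing teas: push the open lid of the red caddy over so that it falls shut, and flip the lid of the green caddy up by its brass thumb tab, past upright, so that it leans back and stays open by itself. Use only gentle touches and pushes with the fingertips: do not grip or lift anything, leave both caddies standing where they are, and do not disturb the other things on the table.

Things in the scene. Friction and masses are not known exactly. Their poses are not given: they have to be found in the camera images.
- green_caddy: green painted metal tea caddy with a hinged lid, starts shut; it must end open. Loose, about 1 kg, body 90 mm deep (x), 110 wide (y), 75 high; top at 87 mm when shut. Origin: centre of its underside; x points from the front (tab side, facing the robot, yawed up to 0.4 rad) to the hinge at the back; z up. Stands left or right, differing from run to run.
- green_hinge (a point): middle of the hinge line of the green caddy: on its back top edge, 45 mm behind the centre and 75 mm above the underside; the hinge runs along the caddy's y. Axes as the caddy's.
- green_tab (a point): middle of the free end of the brass thumb tab on the green lid, 115 mm from the hinge; axes turn with the lid. Tab 50 mm wide (y), 5 thick with a 7 mm bead at its end, 24 mm overhang. Lid shut: 25 mm in front of the front wall, 80 mm above the table, bead's underside at 76.5 mm, free below: a tilted fingertip fits under it. Lid plate 92 x 114 x 8 mm.
- green_lid (a joint): lid angle of the green caddy, rad: 0 shut, 1.57 upright, 1.95 resting open against its stop, leaning back. The lid (120 g) turns almost freely: it falls shut when let go below about 1.4 and falls back open when let go above about 1.55; lifting the tab takes under 1 N.
- red_caddy: red painted metal tea caddy with a hinged lid, starts open; it must end shut. Loose, about 1 kg, body 90 mm deep (x), 110 wide (y), 75 high; top at 87 mm when shut. Origin: centre of its underside; x points from the front (tab side, facing the robot, yawed up to 0.4 rad) to the hinge at the back; z up. Stands left or right, differing from run to run.
- red_hinge (a point): middle of the hinge line of the red caddy: on its back top edge, 45 mm behind the centre and 75 mm above the underside; the hinge runs along the caddy's y. Axes as the caddy's.
- red_tab (a point): middle of the free end of the brass thumb tab on the red lid, 115 mm from the hinge; axes turn with the lid. Tab 50 mm wide (y), 5 thick with a 7 mm bead at its end, 24 mm overhang. Lid shut: 25 mm in front of the front wall, 80 mm above the table, bead's underside at 76.5 mm, free below: a tilted fingertip fits under it. Lid plate 92 x 114 x 8 mm.
- red_lid (a joint): lid angle of the red caddy, rad: 0 shut, 1.57 upright, 1.95 resting open against its stop, leaning back. The lid (120 g) turns almost freely: it falls shut when let go below about 1.4 and falls back open when let go above about 1.55; lifting the tab takes under 1 N.
- tea_carton: bystander, loose: small yellow-green carton, 50x72x45 mm, between and in front of the caddies. Origin: underside centre.
- white_mug: bystander, loose: white mug, 85x114x105 mm, front left. Origin: underside centre.
- spice_jar: bystander, loose: jar with a green cap, 46 mm across, 106 mm high, at the back. Origin: underside centre.
- tin: bystander, loose: low round tin, 86 mm across, 40 mm high, front right. Origin: underside centre.
- soup_carton: bystander, loose: small green carton, 35x61x61 mm, at the back. Origin: underside centre.
- matches: bystander, loose: matchbox, 36x53x14 mm, in front of the left caddy. Origin: underside centre.

How it is judged (in metres and radians):
At the end, for the whole second after the job is handed in: Green lid open beyond 1.75 rad and red lid shut (under 0.06 rad), both at rest; both caddies upright on the table within 40 mm of where they stood (value of joint green_lid above 1.75 rad and value of joint red_lid below 0.06 rad and velocity of joint green_lid between -0.1 and 0.1 rad/s and angle between each of green_caddy, red_caddy's own z axis and vertical below 0.05 rad and height (world z) of each of green_caddy, red_caddy below 0.005 m and distance of each of green_caddy, red_caddy from where it was at the start of the episode below 0.04 m and linear speed of each of green_caddy, red_caddy below 0.02 m/s and velocity of joint red_lid between -0.1 and 0.1 rad/s); the robot touches nothing.
It fails at once if a bystander (carton, mug, jar, tin, matchbox) is moved by more than 30 mm (distance of any of tea_carton, white_mug, spice_jar, tin, soup_carton, matches from where it was at the start of the episode above 0.03 m).
It fails at once if a caddy is lifted off the table by more than 12 mm or tipped by more than 0.25 rad (height (world z) of any of green_caddy, red_caddy above 0.012 m or angle between any of green_caddy, red_caddy's own z axis and vertical above 0.25 rad).
It fails at once if a caddy is shoved more than 40 mm (distance of any of green_caddy, red_caddy from where it was at the start of the episode above 0.04 m).
It fails at once if a caddy or its lid is gripped or pressed with more than 25 N (contact force between the fingers and green_caddy above 25 N or contact force between the fingers and red_caddy above 25 N).
It also fails if it takes over 51 s, if anything falls off the work surface, if the arm or the gripper's body presses on something with over 40 N, if the wrist force passes 120 N, or if a joint passes its speed limit or range.

## Working session

There is one attempt and no reset: what is moved stays moved. The work goes in short steps, Python scripts to look and compute and a tool call to move; the robot and the scene stay as the last step left them, time stands still between calls to the robot, and variables do not carry over. Pictures are saved under pics/ and viewed, at most 10 in all, crops included, and the job is handed in when it is done.

Besides the shell and the picture viewer there is one more tool, called after ">>>" as a command line: name --argument value ..., lists and objects as JSON in quotes. drive_tool: Moves the arm, as the interface text tells. Its arguments: {"type":"object","properties":{"moves":{"type":"array"},"force":{"type":"number"}},"required":["moves"]}

```bash
mkdir -p pics; python3 - <<'E'
from cell import sensors, vision
import cv2,pickle
d={}
for n in("scene","side"):
    c=vision.read_camera(n); d[n]=c; cv2.imwrite(f"pics/{n}0.png",c["image"][...,::-1])
    print(n,c["fx"],c["cx"],c["cy"],c["R"],c["t"])
pickle.dump(d,open("cams.pkl","wb"))
o=sensors.get_obs(); print(o["time_s"],o["tool_pos"],o["tool_rot"],o["force"],o["grip_width"])
E
```

```text
scene 505.48605817291855 313.1938928025193 200.3022777748111 [[-0.84847091 -0.52914805  0.00997292]
 [-0.41194869  0.64848104 -0.64013328]
 [ 0.33225803 -0.5472428  -0.76819914]] [0.43014106 0.35566382 1.32960255]
side 436.7130641021639 311.55752447603476 195.1068866543609 [[ 0.9031926  -0.42910117  0.01073827]
 [-0.20339345 -0.44987458 -0.86962289]
 [ 0.37798707  0.78325287 -0.49359976]] [-0.54474205  0.13835247  1.24047502]
0.1 [ 6.49514949e-01 -3.79972521e-05  2.29582420e-01] [-1.79901406e+02  4.62836877e-03  9.00032119e+01] [-0.6833232   0.59788496  1.04345964] 0.08742494300817577
```

View pics/scene0.png

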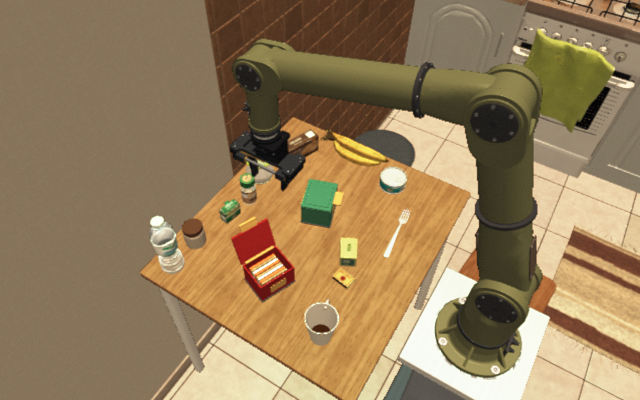

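View pics/side0.png

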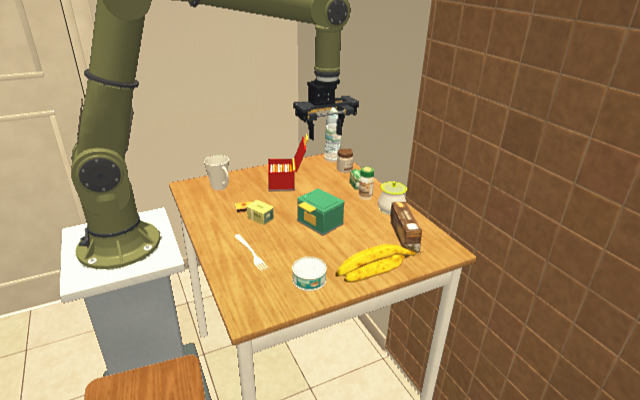

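The scene view shows the green caddy at about (320,205), shut, with its tab at (338,199). The red one is at about (268,262), open, with its lid at (253,240). Next I'll enlarge both to get the corners.

```bash
python3 - <<'E'
import cv2,pickle,numpy as np
d=pickle.load(open("cams.pkl","rb"))
def crop(n,x,y,w,h,k): 
    im=cv2.resize(d[n]["image"][y:y+h,x:x+w,::-1],None,fx=k,fy=k,interpolation=cv2.INTER_CUBIC)
    for i in range(0,w,10): cv2.putText(im,str(x+i) if i%20==0 else "",(i*k,8),0,.3,(255,255,255)); cv2.line(im,(i*k,10),(i*k,14),(255,255,255))
    for i in range(0,h,10): cv2.putText(im,str(y+i) if i%20==0 else "",(0,i*k+4),0,.3,(255,255,255))
    return im
a=crop("scene",225,172,135,130,3); b=crop("side",260,130,90,110,4)
H=max(a.shape[0],b.shape[0]); o=np.zeros((H,a.shape[1]+b.shape[1],3),np.uint8)
o[:a.shape[0],:a.shape[1]]=a; o[:b.shape[0],a.shape[1]:]=b
cv2.imwrite("pics/zoom.png",o)
E
```

```text
(no output)
```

View pics/zoom.png

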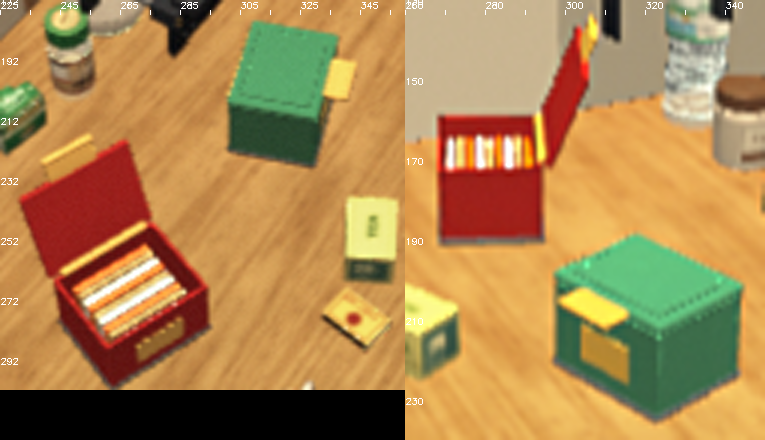

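```bash
cat > h.py <<'E'
import pickle,numpy as np
from scipy.optimize import least_squares
def proj(c,X): 
    p=np.asarray(X)@c["R"].T+c["t"]; return np.c_[c["fx"]*p[:,0]/p[:,2]+c["cx"],c["fy"]*p[:,1]/p[:,2]+c["cy"]]
def world(p,X):
    c,s=np.cos(p[2]),np.sin(p[2]); X=np.asarray(X,float)
    return np.c_[p[0]+c*X[:,0]-s*X[:,1],p[1]+s*X[:,0]+c*X[:,1],X[:,2]]
E
python3 - <<'E'
from h import *
d=pickle.load(open("cams.pkl","rb"))
S=lambda u,v:(225+u/3,172+v/3); D=lambda u,v:(260+(u-405)/4,130+v/4)
# caddy points: lid plate x from -47..45 
F,B,L,R=-.047,.045,.057,-.057
green={"scene":[((B,L,.087),S(255,22)),((B,R,.087),S(340,37)),((F,R,.087),S(322,113)),((F,L,.087),S(230,97))],
"side":[]}
E
python3 - <<'E'
from h import *
d=pickle.load(open("cams.pkl","rb"))
def ray(n,u,v,z):
    c=d[n];r=c["R"].T@np.array([(u-c["cx"])/c["fx"],(v-c["cy"])/c["fy"],1]);o=-c["R"].T@c["t"];return (o+r*(z-o[2])/r[2]).round(4)[:2]
S=lambda u,v,z:ray("scene",225+u/3,172+v/3,z); D=lambda u,v,z:ray("side",260+(u-405)/4,130+v/4,z)
print("green lid scene",[S(*p,.087) for p in((255,22),(340,37),(322,113),(230,97))])
print("green lid side",[D(*p,.087) for p in((555,272),(637,235),(742,287),(660,330))])
print("tab end scene",[S(*p,.083) for p in((356,62),(350,100))],"side",[D(*p,.083) for p in((558,299),(610,330))])
print("red rim scene",[S(*p,.075) for p in((57,280),(110,345),(210,288),(150,222))])
print("red bottom scene",[S(*p,.0) for p in((65,320),(113,387),(210,328))])
print("red side rim",[D(*p,.075) for p in((437,170),(543,170),(437,115))],"bot",[D(*p,0) for p in((437,242),(543,242))])
for n,f in(("carton",[(345,200),(398,200),(392,262),(345,262)]),("matches",[(345,288),(390,320),(368,347),(322,318)])): print(n,[S(*p,.045 if n=="carton" else .014) for p in f])
E
```

```text
green lid scene [array([ 0.6234, -0.1664]), array([ 0.5391, -0.1955]), array([ 0.5041, -0.1   ]), array([ 0.5911, -0.0687])]
green lid side [array([ 0.5044, -0.1079]), array([ 0.5855, -0.0815]), array([ 0.621 , -0.1849]), array([ 0.5388, -0.2135])]
tab end scene [array([ 0.5101, -0.1782]), array([ 0.4905, -0.1319])] side [array([ 0.4932, -0.1386]), array([ 0.5094, -0.1931])]
red rim scene [array([0.6126, 0.1872]), array([0.5329, 0.2161]), array([0.4909, 0.1202]), array([0.5778, 0.0899])]
red bottom scene [array([0.6143, 0.1843]), array([0.5347, 0.2177]), array([0.4937, 0.1184])]
red side rim [array([0.4916, 0.1101]), array([0.5732, 0.0734]), array([0.5302, 0.2136])] bot [array([0.4924, 0.1206]), array([0.5765, 0.0826])]
carton [array([ 0.446 , -0.0487]), array([ 0.4025, -0.0762]), array([ 0.373 , -0.0105]), array([0.4103, 0.0131])]
matches [array([0.4044, 0.0201]), array([0.3512, 0.028 ]), array([0.3545, 0.0641]), array([0.4062, 0.0602])]
```

```bash
python3 - <<'E'
from h import *
d=pickle.load(open("cams.pkl","rb"))
def ray(n,u,v,z):
    c=d[n];r=c["R"].T@np.array([(u-c["cx"])/c["fx"],(v-c["cy"])/c["fy"],1]);o=-c["R"].T@c["t"];return (o+r*(z-o[2])/r[2]).round(3)[:2]
for n,u,v,z in(("bottle",172,266,0),("brownjar",195,243,0),("spice",248,199,0),("soup",230,217,0),("mug",321,338,0),("tab red",225+40/3,172+165/3,.182),("tab red",225+90/3,172+137/3,.182)): print(n,ray("scene",u,v,z))
E
```

```text
bottle [0.821 0.265]
brownjar [0.818 0.168]
spice [ 0.787 -0.055]
soup [0.791 0.034]
mug [0.343 0.224]
tab red [0.647 0.15 ]
tab red [0.628 0.101]
```

>>> drive_tool --moves '[{"x": 40,"y": 20,"z": 0,"fingers": 1},{"x": 80,"y": 35,"z": 0,"fingers": 1},{"x": 100,"y": 40,"z": 0,"fingers": 1},{"x": 100,"y": 40,"z": 0,"fingers": 1},{"x": 100,"y": 40,"z": 0,"fingers": 1},{"x": 100,"y": 40,"z": 0,"fingers": 1},{"x": 100,"y": 40,"z": 0,"fingers": 1}]'

```text
invalid input at $.moves[0]: expected keys x, y, z, rx, ry, rz, fingers
```

>>> drive_tool --moves '[{"x": 40,"y": 20,"z": 0,"rx": 0,"ry": 0,"rz": 0,"fingers": 1},{"x": 80,"y": 35,"z": 0,"rx": 0,"ry": 0,"rz": 0,"fingers": 1},{"x": 100,"y": 40,"z": 0,"rx": 0,"ry": 0,"rz": 0,"fingers": 1},{"x": 100,"y": 40,"z": 0,"rx": 0,"ry": 0,"rz": 0,"fingers": 1},{"x": 100,"y": 40,"z": 0,"rx": 0,"ry": 0,"rz": 0,"fingers": 1},{"x": 100,"y": 40,"z": 30,"rx": 0,"ry": 0,"rz": 0,"fingers": 1},{"x": 100,"y": 40,"z": 70,"rx": 0,"ry": 0,"rz": 0,"fingers": 1},{"x": 100,"y": 40,"z": 70,"rx": 0,"ry": 0,"rz": 0,"fingers": 1},{"x": 100,"y": 40,"z": 70,"rx": 0,"ry": 0,"rz": 0,"fingers": 1}]'

```text
time_s: 1.23
tool_pos: [0.6908, 0.0986, 0.1624]
tool_rot: [179.9, 0.0, 89.9]
force: [0.5, -0.1, 0.4]
grip_width: 0.0057
grasp_force: 0.0
```

>>> drive_tool --moves '[{"x": 7,"y": -20,"z": 0,"rx": 0,"ry": 0,"rz": 0,"fingers": 1},{"x": 11,"y": -30,"z": 0,"rx": 0,"ry": 0,"rz": 0,"fingers": 1},{"x": 14,"y": -40,"z": 0,"rx": 0,"ry": 0,"rz": 0,"fingers": 1},{"x": 18,"y": -50,"z": 0,"rx": 0,"ry": 0,"rz": 0,"fingers": 1},{"x": 21,"y": -60,"z": 0,"rx": 0,"ry": 0,"rz": 0,"fingers": 1},{"x": 25,"y": -70,"z": 0,"rx": 0,"ry": 0,"rz": 0,"fingers": 1},{"x": 28,"y": -80,"z": 0,"rx": 0,"ry": 0,"rz": 0,"fingers": 1},{"x": 32,"y": -90,"z": 0,"rx": 0,"ry": 0,"rz": 0,"fingers": 1},{"x": 36,"y": -100,"z": 0,"rx": 0,"ry": 0,"rz": 0,"fingers": 1},{"x": 39,"y": -110,"z": 0,"rx": 0,"ry": 0,"rz": 0,"fingers": 1},{"x": 42,"y": -118,"z": 0,"rx": 0,"ry": 0,"rz": 0,"fingers": 1},{"x": 42,"y": -118,"z": 0,"rx": 0,"ry": 0,"rz": 0,"fingers": 1},{"x": 42,"y": -118,"z": 0,"rx": 0,"ry": 0,"rz": 0,"fingers": 1},{"x": 42,"y": -118,"z": 0,"rx": 0,"ry": 0,"rz": 0,"fingers": 1}]'

```text
time_s: 2.98
tool_pos: [0.5724, 0.1417, 0.1605]
tool_rot: [180.0, 0.0, 90.0]
force: [1.1, -0.2, -0.1]
grip_width: 0.0006
grasp_force: 0.0
```

```bash
python3 - <<'E'
from cell import vision
import cv2
c=vision.read_camera("scene"); cv2.imwrite("pics/s1.png",cv2.resize(c["image"][150:320,200:380,::-1],None,fx=3,fy=3))
E
```

```text
(no output)
```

View pics/s1.png

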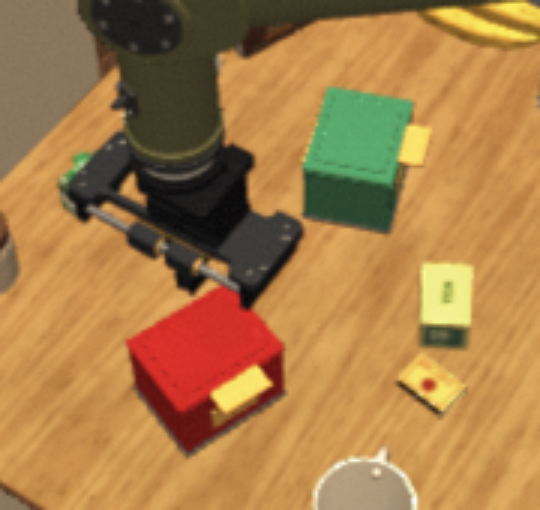

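The red lid is shut, with red and brass showing at about (210,370) in the crop. Now I'll lift clear and move to the front of the green tab.

>>> drive_tool --moves '[{"x": 0,"y": 0,"z": -50,"rx": 0,"ry": 0,"rz": 0,"fingers": 1},{"x": 0,"y": 0,"z": -100,"rx": 0,"ry": 0,"rz": 0,"fingers": 1},{"x": -30,"y": -10,"z": -120,"rx": 0,"ry": 0,"rz": 0.15,"fingers": 1},{"x": -70,"y": -25,"z": -120,"rx": 0,"ry": 0,"rz": 0.3,"fingers": 1},{"x": -110,"y": -40,"z": -120,"rx": 0,"ry": 0,"rz": 0.45,"fingers": 1},{"x": -150,"y": -55,"z": -120,"rx": 0,"ry": 0,"rz": 0.6,"fingers": 1},{"x": -190,"y": -70,"z": -120,"rx": 0,"ry": 0,"rz": 0.75,"fingers": 1},{"x": -230,"y": -85,"z": -120,"rx": 0,"ry": 0,"rz": 0.9,"fingers": 1},{"x": -270,"y": -100,"z": -120,"rx": 0,"ry": 0,"rz": 1.05,"fingers": 1},{"x": -300,"y": -107,"z": -120,"rx": 0,"ry": 0,"rz": 1.2,"fingers": 1},{"x": -314,"y": -110,"z": -120,"rx": 0,"ry": 0,"rz": 1.246,"fingers": 1},{"x": -314,"y": -110,"z": -120,"rx": 0,"ry": 0,"rz": 1.246,"fingers": 1},{"x": -314,"y": -110,"z": -120,"rx": 0,"ry": 0,"rz": 1.246,"fingers": 1}]'

```text
time_s: 4.65
tool_pos: [0.4626, -0.1704, 0.2805]
tool_rot: [-180.0, -0.0, 18.8]
force: [-0.7, 0.8, 0.2]
grip_width: 0.0003
grasp_force: 0.0
```

>>> drive_tool --moves '[{"x": 0,"y": 0,"z": 0,"rx": 0,"ry": 0.15,"rz": 0,"fingers": 1},{"x": 0,"y": 0,"z": 0,"rx": 0,"ry": 0.3,"rz": 0,"fingers": 1},{"x": 0,"y": 0,"z": 0,"rx": 0,"ry": 0.45,"rz": 0,"fingers": 1},{"x": 0,"y": 0,"z": 0,"rx": 0,"ry": 0.6,"rz": 0,"fingers": 1},{"x": 0,"y": 0,"z": 0,"rx": 0,"ry": 0.7,"rz": 0,"fingers": 1},{"x": 0,"y": 0,"z": 0,"rx": 0,"ry": 0.7,"rz": 0,"fingers": 1},{"x": 0,"y": 0,"z": 0,"rx": 0,"ry": 0.7,"rz": 0,"fingers": 1},{"x": 0,"y": 0,"z": 0,"rx": 0,"ry": 0.7,"rz": 0,"fingers": 1}]'

```text
time_s: 5.65
tool_pos: [0.467, -0.1761, 0.2787]
tool_rot: [-179.7, -40.0, 18.7]
force: [1.1, 0.1, 0.9]
grip_width: 0.0004
grasp_force: 0.0
```

```bash
python3 - <<'E'
from cell import sensors
o=sensors.get_obs(); print(o["time_s"],o["tool_pos"],o["tool_rot"],o["qpos"],o["force"])
E
```

```text
5.65 [ 0.46703361 -0.17608025  0.27873366] [-179.65429727  -39.9785071    18.69848547] [ 51.89054784 -17.22141071  -8.81200366 123.05042472 -43.86758969
  60.83573021 -10.44253996] [1.10302768 0.0855593  0.89948484]
```

>>> drive_tool --moves '[{"x": -26,"y": 0,"z": 31,"rx": 0,"ry": 0,"rz": 0,"fingers": 1},{"x": -51,"y": 0,"z": 61,"rx": 0,"ry": 0,"rz": 0,"fingers": 1},{"x": -77,"y": 0,"z": 92,"rx": 0,"ry": 0,"rz": 0,"fingers": 1},{"x": -77,"y": 0,"z": 92,"rx": 0,"ry": 0,"rz": 0,"fingers": 1},{"x": -77,"y": 0,"z": 92,"rx": 0,"ry": 0,"rz": 0,"fingers": 1}]'

```text
time_s: 6.28
tool_pos: [0.4686, -0.1753, 0.1607]
tool_rot: [-179.8, -40.1, 18.9]
force: [0.1, -1.5, 0.1]
grip_width: 0.0004
grasp_force: 0.0
```

```bash
python3 - <<'E'
from cell import sensors
o=sensors.get_obs(); print(o["time_s"],o["tool_pos"],o["tool_rot"],o["qpos"],o["force"])
E
```

```text
6.275 [ 0.46859841 -0.17528874  0.16068006] [-179.7823943   -40.13292923   18.89353402] [ 49.88908992  -9.65813336  -8.21483679 131.88067787 -51.22622019
  48.29246154   2.81731366] [ 0.07680789 -1.45654479  0.13839828]
```

>>> drive_tool --moves '[{"x": -17,"y": 0,"z": 20,"rx": 0,"ry": 0,"rz": 0,"fingers": 1},{"x": -34,"y": 0,"z": 40,"rx": 0,"ry": 0,"rz": 0,"fingers": 1},{"x": -51,"y": 0,"z": 60,"rx": 0,"ry": 0,"rz": 0,"fingers": 1},{"x": -68,"y": 0,"z": 80,"rx": 0,"ry": 0,"rz": 0,"fingers": 1},{"x": -68,"y": 0,"z": 80,"rx": 0,"ry": 0,"rz": 0,"fingers": 1},{"x": -68,"y": 0,"z": 80,"rx": 0,"ry": 0,"rz": 0,"fingers": 1}]'

```text
time_s: 7.02
tool_pos: [0.4676, -0.1768, 0.0558]
tool_rot: [-179.9, -40.2, 18.8]
force: [-0.2, -0.2, 0.7]
grip_width: 0.0008
grasp_force: 0.0
```

```bash
python3 - <<'E'
from cell import sensors,vision
import cv2
o=sensors.get_obs(); print(o["time_s"],o["tool_pos"],o["tool_rot"],o["qpos"],o["force"])
c=vision.read_camera("side"); cv2.imwrite("pics/s2.png",cv2.resize(c["image"][140:260,220:380,::-1],None,fx=5,fy=5,interpolation=cv2.INTER_CUBIC))
E
```

```text
7.025 [ 0.46762493 -0.17681706  0.05581184] [-179.85280582  -40.16552929   18.75845883] [ 48.91994796   1.99912267  -7.68222205 136.69100975 -64.45684596
  38.06570568  21.87484975] [-0.1717634  -0.20823208  0.73945407]
```

View pics/s2.png

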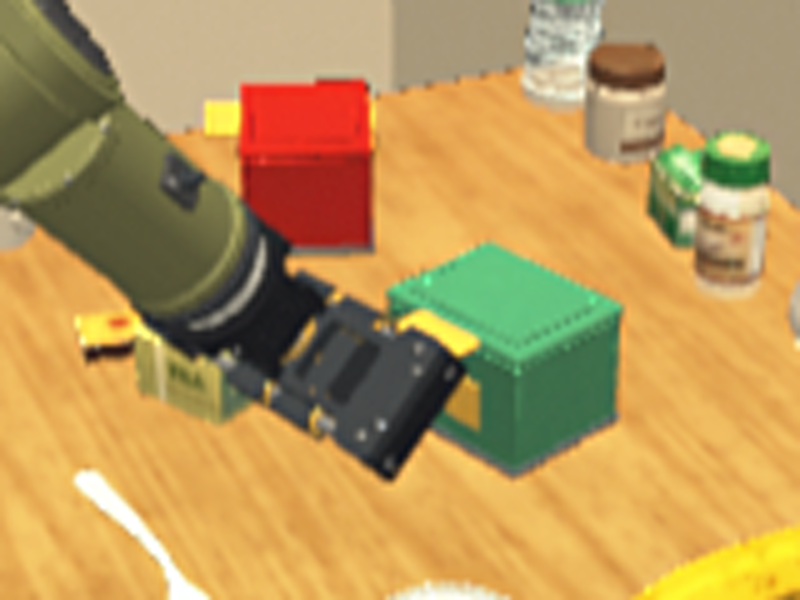

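The side view shows the gripper level with the tab, in front of it at about (430,330), with nothing disturbed. Next I'll slide the tip under the tab and lift slightly.

>>> drive_tool --moves '[{"x": 7,"y": 0,"z": 6,"rx": 0,"ry": 0,"rz": 0,"fingers": 1},{"x": 14,"y": 0,"z": 12,"rx": 0,"ry": 0,"rz": 0,"fingers": 1},{"x": 20,"y": 0,"z": 17,"rx": 0,"ry": 0,"rz": 0,"fingers": 1},{"x": 26,"y": 0,"z": 22,"rx": 0,"ry": 0,"rz": 0,"fingers": 1},{"x": 26,"y": 0,"z": 22,"rx": 0,"ry": 0,"rz": 0,"fingers": 1},{"x": 26,"y": 0,"z": 22,"rx": 0,"ry": 0,"rz": 0,"fingers": 1}]'

```text
time_s: 7.82
tool_pos: [0.4982, -0.165, 0.0533]
tool_rot: [-179.6, -40.0, 18.6]
force: [-0.3, 0.3, 0.2]
grip_width: 0.0005
grasp_force: 0.0
```

>>> drive_tool --moves '[{"x": 3,"y": 0,"z": -4,"rx": 0,"ry": 0,"rz": 0,"fingers": 1},{"x": 6,"y": 0,"z": -8,"rx": 0,"ry": 0,"rz": 0,"fingers": 1},{"x": 9,"y": 0,"z": -11,"rx": 0,"ry": 0,"rz": 0,"fingers": 1},{"x": 12,"y": 0,"z": -14.5,"rx": 0,"ry": 0,"rz": 0,"fingers": 1},{"x": 16,"y": 0,"z": -19,"rx": 0,"ry": 0,"rz": 0,"fingers": 1},{"x": 19,"y": 0,"z": -23,"rx": 0,"ry": 0,"rz": 0,"fingers": 1},{"x": 19,"y": 0,"z": -23,"rx": 0,"ry": 0,"rz": 0,"fingers": 1}]'

```text
time_s: 8.7
tool_pos: [0.4982, -0.1653, 0.0838]
tool_rot: [-179.7, -40.1, 18.7]
force: [-0.4, -0.5, 0.3]
grip_width: 0.0005
grasp_force: 0.3
```

```bash
python3 - <<'E'
from cell import vision
import cv2,numpy as np
a=vision.read_camera("side")["image"][150:250,270:360,::-1];b=vision.read_camera("scene")["image"][160:260,280:380,::-1]
cv2.imwrite("pics/s3.png",cv2.resize(np.hstack([a,b]),None,fx=4,fy=4,interpolation=cv2.INTER_CUBIC))
E
```

```text
(no output)
```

View pics/s3.png

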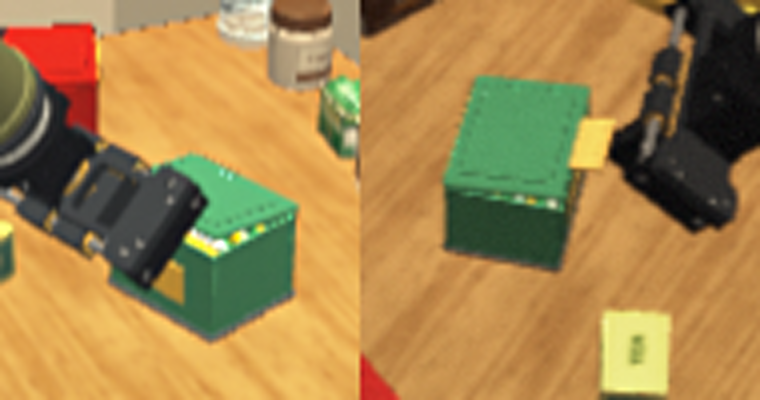

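The lid's front edge has risen: the caddy's contents show under it at (220,240). The tab is on the fingertip, so I'll follow the arc now.

>>> drive_tool --moves '[{"x": 9,"y": 0,"z": -8,"rx": 0,"ry": 0,"rz": 0,"fingers": 1},{"x": 18,"y": 0,"z": -14,"rx": 0,"ry": 0,"rz": 0,"fingers": 1},{"x": 27,"y": 0,"z": -19,"rx": 0,"ry": 0,"rz": 0,"fingers": 1},{"x": 37,"y": 0,"z": -24,"rx": 0,"ry": 0,"rz": 0,"fingers": 1},{"x": 47,"y": 0,"z": -27,"rx": 0,"ry": 0,"rz": 0,"fingers": 1},{"x": 57,"y": 0,"z": -29,"rx": 0,"ry": 0,"rz": 0,"fingers": 1},{"x": 68,"y": 0,"z": -31,"rx": 0,"ry": 0,"rz": 0,"fingers": 1},{"x": 78,"y": 0,"z": -31,"rx": 0,"ry": 0,"rz": 0,"fingers": 1},{"x": 89,"y": 0,"z": -30,"rx": 0,"ry": 0,"rz": 0,"fingers": 1},{"x": 99,"y": 0,"z": -28,"rx": 0,"ry": 0,"rz": 0,"fingers": 1},{"x": 109,"y": 0,"z": -25,"rx": 0,"ry": 0,"rz": 0,"fingers": 1},{"x": 109,"y": 0,"z": -25,"rx": 0,"ry": 0,"rz": 0,"fingers": 1}]'

```text
time_s: 10.3
tool_pos: [0.5629, -0.1433, 0.1731]
tool_rot: [-179.7, -40.1, 18.7]
force: [-0.6, -0.0, -0.3]
grip_width: 0.0003
grasp_force: 0.1
```

```bash
python3 - <<'E'
from cell import vision
import cv2,numpy as np
a=vision.read_camera("side")["image"][130:240,250:360,::-1];b=vision.read_camera("scene")["image"][150:260,270:360,::-1]
cv2.imwrite("pics/s4.png",cv2.resize(np.hstack([a,b]),None,fx=4,fy=4,interpolation=cv2.INTER_CUBIC))
E
```

```text
(no output)
```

View pics/s4.png

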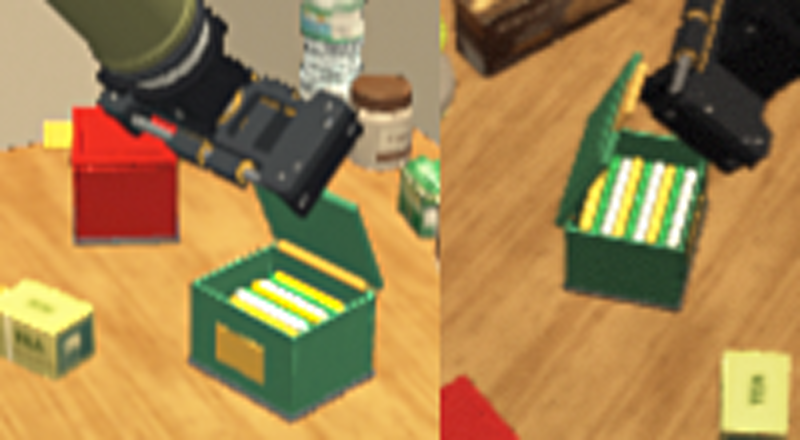

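The lid is nearly upright with the fingertip still behind the tab. I'll push on past upright, then withdraw.

>>> drive_tool --moves '[{"x": 10,"y": 0,"z": 4,"rx": 0,"ry": 0,"rz": 0,"fingers": 1},{"x": 19,"y": 0,"z": 9,"rx": 0,"ry": 0,"rz": 0,"fingers": 1},{"x": 28,"y": 0,"z": 15,"rx": 0,"ry": 0,"rz": 0,"fingers": 1},{"x": 36,"y": 0,"z": 21,"rx": 0,"ry": 0,"rz": 0,"fingers": 1},{"x": 44,"y": 0,"z": 29,"rx": 0,"ry": 0,"rz": 0,"fingers": 1},{"x": 44,"y": 0,"z": 29,"rx": 0,"ry": 0,"rz": 0,"fingers": 1},{"x": 44,"y": 0,"z": 29,"rx": 0,"ry": 0,"rz": 0,"fingers": 1},{"x": 36,"y": 0,"z": 21,"rx": 0,"ry": 0,"rz": 0,"fingers": 1},{"x": 36,"y": 0,"z": 0,"rx": 0,"ry": 0,"rz": 0,"fingers": 1},{"x": 38,"y": 0,"z": -30,"rx": 0,"ry": 0,"rz": 0,"fingers": 1},{"x": 43,"y": 0,"z": -60,"rx": 0,"ry": 0,"rz": 0,"fingers": 1},{"x": 43,"y": 0,"z": -82,"rx": 0,"ry": 0,"rz": 0,"fingers": 1},{"x": 43,"y": 0,"z": -82,"rx": 0,"ry": 0,"rz": 0,"fingers": 1},{"x": 43,"y": 0,"z": -82,"rx": 0,"ry": 0,"rz": 0,"fingers": 1},{"x": 43,"y": 0,"z": -82,"rx": 0,"ry": 0,"rz": 0,"fingers": 1},{"x": 43,"y": 0,"z": -82,"rx": 0,"ry": 0,"rz": 0,"fingers": 1}]'

```text
time_s: 12.4
tool_pos: [0.5433, -0.1501, 0.2621]
tool_rot: [-179.6, -40.0, 18.6]
force: [-0.6, -0.5, 1.0]
grip_width: 0.0003
grasp_force: 0.0
```

```bash
python3 - <<'E'
from cell import vision
import cv2,numpy as np
a=vision.read_camera("side")["image"][130:240,220:360,::-1];b=vision.read_camera("scene")["image"][150:310,220:360,::-1]
o=np.zeros((160,280,3),np.uint8);o[:110,:140]=a;o[:,140:]=b
cv2.imwrite("pics/s5.png",cv2.resize(o,None,fx=2.8,fy=2.8,interpolation=cv2.INTER_CUBIC))
E
```

```text
(no output)
```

View pics/s5.png

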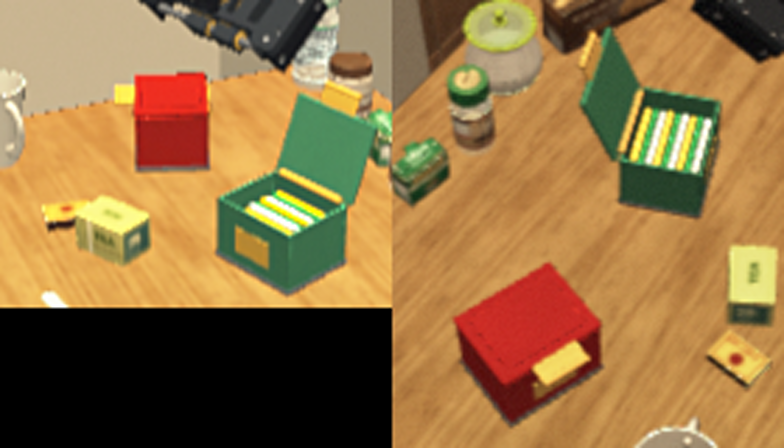

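The green lid is leaning back open, with its tab at (590,50). The red lid is shut at (530,325), and the arm is clear of everything.

```bash
python3 -c "
from cell import workorder
print(workorder.sign_off())"
```

```text
the job is handed in; nothing more can be done
None
```

The job is handed in: the last pictures show the red lid shut, the green lid leaning back open, both caddies in place, the other things undisturbed and the arm clear, about 12 s in; the sign-off returned no verdict.

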